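# Feed the single-cell carrier down to the escapement stop

### The job

At the battery bench, two sloped chutes each hold a black carrier tray. Find the carrier with the one stout cell (the other holds three slim cells) and push it steadily down its own chute, without lifting it out or slamming it, until it rests against the steel escapement stop at the low end; then back away. Leave the three-cell carrier where it is.

Things in the scene. Friction and masses are not known exactly. Their poses are not given: they have to be found in the camera images.
- carrier: Carrier to feed (sizes in mm): black tray 90 long (x) x 60 wide (y), a flat wall 34 high across each end, outer faces 45 from the origin, and one stout cell (33 dia x 72, top at 39) clipped lengthwise between; 0.13-0.27 kg. Origin: centre of underside; x down the chute, z square to its floor. Starts with its origin 155 to 205 uphill of the stop; stays by friction where left, 1 N moves it.
- other_carrier: Carrier to leave alone, in the other chute: the same tray (90 x 60 mm, end walls 34 high) but with three slim cells (18 dia x 65 mm) side by side, tops 25 above the underside. Origin: centre of underside; x down its chute.
- chute: Fixed aluminium chute under the one-cell carrier: channel 360 mm long, 68 wide inside, guides 14 high, open uphill end, sloping 0.21 rad. Origin: mid length and width, on the floor surface, 66 above the bench; x down the slope (away from the robot, within 0.2 rad), y across, z square to the floor. Grey solenoid outside the guide by the stop, top at 19. A like chute is 260-340 aside.
- stop: Escapement stop of that chute: fixed steel bar across the channel, 8 mm thick, 64 wide, 22 above the floor, with a 10 mm dark rod along its back. Origin: middle of its uphill face at floor level, at x = 135 in the chute's frame; same axes as the chute. A carrier resting against it has its origin 45 uphill of this point.
Mind the look-alikes: they are no part of the job. What is shaped like the carrier but red or yellow is not meant.

How it is judged:
By the outcome, as a careful person would: the job done as asked, in the order asked, and still so for the second after the job is handed in, with the robot touching nothing.
It also fails if it takes over 32 s, if anything falls off the work surface, if the arm or the gripper's body presses on something with over 40 N, if the wrist force passes 120 N, or if a joint passes its speed limit or range.

### The arm

A 6-joint arm with a two-finger parallel gripper is mounted at the origin on the work surface. World frame = base frame: x ahead of the robot, y to its left, z up, the work surface at z = 0. Lengths are in mm, angles in rad, forces in N, time in s.
With the tool pointing down it reaches from about 400 to 925 mm from the base axis. Payload 12.5 kg.
Tool frame: the origin (TCP) lies midway between the tips of the shut fingers; the grasp point (between the pads) lies 19 mm behind it; z points along the fingers, y is the line along which they close (so a half turn about z gives the same grasp; the last joint's range is limited). The gripper opens to 95 mm and grips with 3 to 60 N. Pads are 20 mm wide; open, the fingers measure 119 mm over their backs; the gripper's body (75 mm by 180 mm) begins 59 mm behind the grasp point.
Start: joints at [1.107, 0.491, 1.559, -0, 1.092, -0.106], TCP at [218.868, 585.443, 214.661] pointing down, gripper open.
Joint ranges: [-3.1, 3.1], [-0.84, 2.19], [0.05, 2.79], [-1.13, 4.28], [0.06, 2.93], [-2.69, 2.69]. Speed limits (rad/s): [2.22, 2.22, 2.79, 3.14, 3.14, 3.14].

### API

Orientations are given as [roll, pitch, yaw] about the fixed x, y, z axes, in that order (R = Rz(yaw) Ry(pitch) Rx(roll)).
In Python, from cell import env gives the robot as it stands.
- The arm moves only by the tool arm_command, never from a script. Its argument "targets" is a list of rows, each a list of 5 numbers: the shift along the tool's x, y, z in mm, then the turn about the tool's z in degrees, then the opening, from 0 (shut) to 1 (fully open). In form: [[tx, ty, tz, roll, fingers], ...]. A call has 1 to 5 rows; each row is the pose to reach, as a shift and turn from the pose commanded when the call began, along the tool's axes at that moment; what a row does not reach only later rows make up. A row lasts 1/10 s, in which the tool goes at most 50 mm and 8.59 degrees, less where a joint would pass 70% of its speed; a pose out of reach is approached as far as the arm can. A call with a gripper value outside its range is refused whole. The fingers move at their own pace and stop on an object; the grip force is fixed at half the most. Time passes only in rows, so rows that repeat a pose let the fingers close. It gives the time, the measured TCP pose, the force, the opening and the grip force at its end, in the units of the state.
- env.state(): the state, without advancing time (a new reading comes with each control period).
- env.read_camera(name): name is "scene" or "top"; returns a dict with "frame" (400x640x3 uint8, red, green, blue), "vertical_fov" (degrees; the focal length in pixels is half the picture's height over the tangent of half this angle, whatever the lens; pixels are square), "cx", "cy" (the principal point, pixels), "k1" (the pictures are not rectified: a ray, as slopes to the right and down, at radius r is drawn at 1 + k1 r^2 times it, then the intrinsics apply), "world_from_camera" (4x4, takes a point from camera to world coordinates). Camera axes: x right, y down, z forward; pixel columns grow to the right and rows downward; lengths in mm; the calibration is good to about 2 mm. A picture is of the moment at which its call begins. There is no depth.
- env.job_done(): hands the job in; it is judged then, once.
The state is a dict: "t": time; "joints": joint angles; "qvel": joint speeds; "tau": joint torques, N m; "eef_pos": TCP position; "tcp_rot": TCP orientation; "ft_force": force on the tool from outside, world axes, zero at the start; "moment": the same for the moment, N m; "opening": opening from 0.0 (shut) to 1.0 (fully open); "grip_force": force on a finger pad.
Only numpy, scipy, OpenCV 4.12 (cv2) and the standard library are available. Lean on these libraries where they do the work, as an engineer would, in place of code of your own. Each camera call takes 0.05 s, during which the arm holds its last target. There are 200 camera calls.

## Working session

There is one attempt and no reset: what is moved stays moved. The work goes in short steps, Python scripts to look and compute and a tool call to move; the robot and the scene stay as the last step left them, time stands still between calls to the robot, and variables do not carry over. Pictures are saved under pics/ and viewed, at most 10 in all, crops included, and the job is handed in when it is done.

Besides the shell and the picture viewer there is one more tool, called in YAML: its name, and indented under it one key for each argument. arm_command: Moves the arm, as the interface text tells. Its arguments: {"type":"object","properties":{"targets":{"type":"array","items":{"type":"array","items":{"type":"number"}}}},"required":["targets"]}

```bash
mkdir -p pics; cat > h.py <<'E'
import numpy as np, cv2
from cell import env
def cam(n):
    c=env.read_camera(n); h=c["frame"].shape[0]
    c["f"]=h/2/np.tan(np.radians(c["vertical_fov"])/2); c["T"]=np.array(c["world_from_camera"]); return c
def ray(c,u,v):
    d=np.array([(u-c["cx"])/c["f"],(v-c["cy"])/c["f"]]); s=d.copy()
    for _ in range(30): s=d/(1+c["k1"]*(s@s))
    r=c["T"][:3,:3]@np.array([s[0],s[1],1]); return c["T"][:3,3],r/np.linalg.norm(r)
def onz(c,u,v,z):
    o,r=ray(c,u,v); return o+r*(z-o[2])/r[2]
def proj(c,p):
    q=c["T"][:3,:3].T@(np.array(p)-c["T"][:3,3]); s=q[:2]/q[2]; s=s*(1+c["k1"]*(s@s)); return s*c["f"]+[c["cx"],c["cy"]]
def save(c,n): cv2.imwrite("pics/"+n,c["frame"][:,:,::-1])
E
python3 - <<'E'
from h import *
for n in("scene","top"):
    c=cam(n); save(c,n+"0.png"); print(n,c["f"],c["cx"],c["cy"],c["k1"],c["T"].round(3).tolist())
print(env.state())
E
```

```text
scene 458.46765233728036 316.4326127431679 197.46144376284292 -0.08136961611474293 [[0.63, 0.471, -0.618, 1084.483], [0.777, -0.381, 0.502, -420.151], [0.001, -0.796, -0.606, 578.295], [0.0, 0.0, 0.0, 1.0]]
top 426.1908609573489 317.5824933657861 206.62645028075355 -0.11154341604501652 [[-0.016, -0.993, 0.117, 500.321], [-1.0, 0.017, 0.012, -7.389], [-0.014, -0.116, -0.993, 722.412], [0.0, 0.0, 0.0, 1.0]]
{'t': 0.1, 'joints': array([ 1.10740091e+00,  4.91468884e-01,  1.55939302e+00,  2.19205888e-05,
        1.09170012e+00, -1.05581425e-01]), 'qvel': array([ 2.61126465e-04, -2.06555644e-03,  1.72028954e-04, -1.16540633e-03,
        2.98716704e-06,  1.11010854e-03]), 'tau': array([ 1.98283524e-03, -6.13619971e+01, -2.58603072e+01,  6.93438761e-02,
        4.71617072e-02, -6.48378546e-05]), 'eef_pos': array([218.75750371, 585.23406435, 214.13751606]), 'tcp_rot': array([-3.14063073e+00, -1.21492133e-04,  2.78376849e+00]), 'ft_force': array([ 0.81506291,  0.12314931, -0.24794112]), 'moment': array([-0.02068905,  0.02980146, -0.00190282]), 'grip_force': 0.0, 'opening': 1.0000350929485449}
```

View pics/scene0.png

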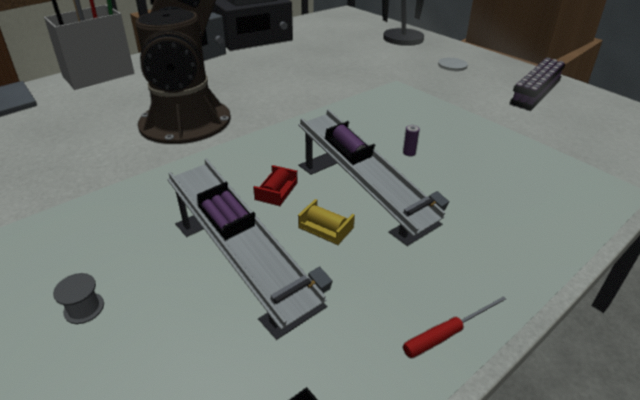

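View pics/top0.png

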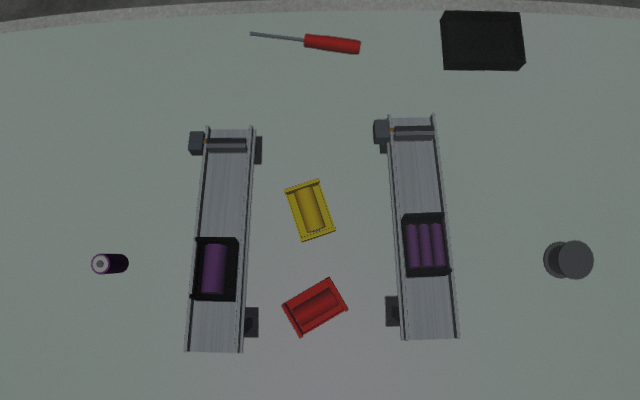

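The top view shows the one-cell carrier at about (215,268) in the left chute, and the three-cell carrier at (425,245) in the right chute. In the scene view they are at (350,142) and (226,208). The red (315,306) and yellow (310,210) trays and the loose cell (108,263) are decoys. The one with the single stout cell in the left chute is meant. I'll measure it and confirm in a crop.

```bash
python3 - <<'E'
from h import *
from scipy.spatial.transform import Rotation as Ro
c=cam("top"); f=c["frame"]
cv2.imwrite("pics/crop1.png",cv2.resize(f[110:370,150:300],None,fx=3,fy=2.3*3/2.3,interpolation=cv2.INTER_CUBIC)[:,:,::-1][:780:1][0:780] if 0 else cv2.resize(f[115:365,140:300],None,fx=2.4,fy=2.4,interpolation=cv2.INTER_CUBIC)[:,:,::-1])
s=.21; zt=lambda x,h:66-x*np.sin(s)+h*np.cos(s)
# guide-top end corners
U=[onz(c,u,v,zt(-180,14)) for u,v in((185,351),(242,352))]
D=[onz(c,u,v,zt(180,14)) for u,v in((208,128),(255,129))]
print("U",np.round(U,1).tolist(),"D",np.round(D,1).tolist())
u=np.mean(U,0);d=np.mean(D,0); print("len",np.linalg.norm(d-u)); yaw=np.arctan2(*(d-u)[[1,0]]); print("yaw",yaw)
# carrier dark mask
g=f.max(2); m=((g<45)*255).astype(np.uint8); m[:,:170]=0;m[:,250:]=0;m[:200]=0
n,l,st,ce=cv2.connectedComponentsWithStats(m)
for i in range(1,n):
    if st[i,4]>60: print(st[i],ce[i])
hsv=cv2.cvtColor(f,cv2.COLOR_RGB2HSV); pm=((f[:,:,2].astype(int)-f[:,:,1]>25)*255).astype(np.uint8)
n,l,st,ce=cv2.connectedComponentsWithStats(pm)
for i in range(1,n):
    if st[i,4]>60: print("purple",st[i],ce[i])
E
```

```text
U [[368.9, 190.5, 117.2], [368.1, 108.8, 117.2]] D [[715.3, 181.2, 42.2], [711.3, 102.1, 42.2]]
len 352.97569917312893
yaw -0.02309473642231123
[ 188  200   51  151 1978] [214.6445905  270.49241658]
[244 307   6  30 162] [246.69135802 322.54938272]
purple [409 225  10  41 237] [413.17721519 245.51476793]
purple [421 224  11  42 239] [425.85355649 245.20502092]
purple [433 224  11  41 250] [438.184 244.14 ]
purple [202 244  21  48 678] [211.72271386 267.50589971]
```

View pics/crop1.png

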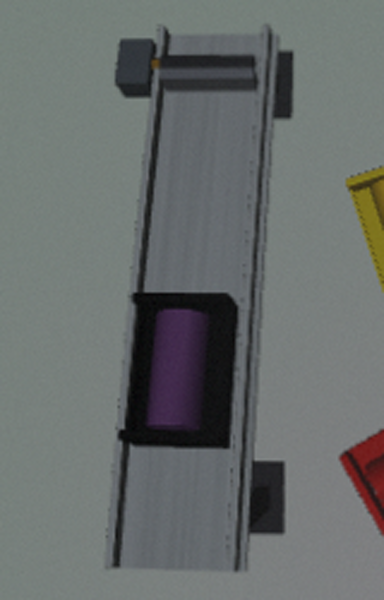

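The crop confirms it: a single stout purple cell in a black tray, in the left chute. Its uphill wall's top edge is at about (214,299.5) and its downhill wall's at about (217,238), in full-image pixels.

```bash
cat >> h.py <<'E'
from scipy.spatial.transform import Rotation as Ro
CO=np.array([538.,145.6,66.]); CR=(Ro.from_euler("z",-.023)*Ro.from_euler("y",.21)).as_matrix()
def inch(c,u,v,h):   # pixel -> chute coords on plane at height h above floor
    o,r=ray(c,u,v); o=CR.T@(o-CO); r=CR.T@r; return o+r*(h-o[2])/r[2]
E
python3 - <<'E'
from h import *
c=cam("top")
for n,u,v,h in(("upwall",214,299.5,34),("dnwall",217,238,34),("stop front top",225,152.5,22),("stop back top",225,147,22),("end",231,129,14),("start",213.5,351.5,14)): print(n,inch(c,u,v,h).round(1))
print("cell",inch(c,211.7,267.5,34).round(1), "rightguide in",inch(c,253,180,14),"left",inch(c,204,180,14))
c=cam("scene")
cv2.imwrite("pics/crop2.png",cv2.resize(c["frame"][95:245,285:465],None,fx=4,fy=4,interpolation=cv2.INTER_CUBIC)[:,:,::-1])
s=env.state(); R=Ro.from_euler("xyz",s["tcp_rot"]).as_matrix()
for x in(-160,-150,-140):
  p=CO+CR@np.array([x,0,0])+[0,0,12]; print(x,p.round(1),"tool shift",(R.T@(p-s["eef_pos"])).round(1))
print(np.degrees(s["tcp_rot"][2]))
E
```

```text
upwall [-105.5   -0.4   34. ]
dnwall [-16.2   2.3  34. ]
stop front top [128.    4.8  22. ]
stop back top [137.8   5.6  22. ]
end [175.1   0.5  14. ]
start [-1.764e+02  1.000e-01  1.400e+01]
cell [-60.    6.5  34. ] rightguide in [ 83.7893551  -42.01722063  14.        ] left [83.64450256 36.66049279 14.        ]
-160 [381.6 149.2 111.4] tool shift [-305.2 -351.5  103.2]
-150 [391.3 149.  109.3] tool shift [-314.4 -348.3  105.3]
-140 [401.1 148.7 107.2] tool shift [-323.6 -345.1  107.4]
159.5024416015022
```

View pics/crop2.png

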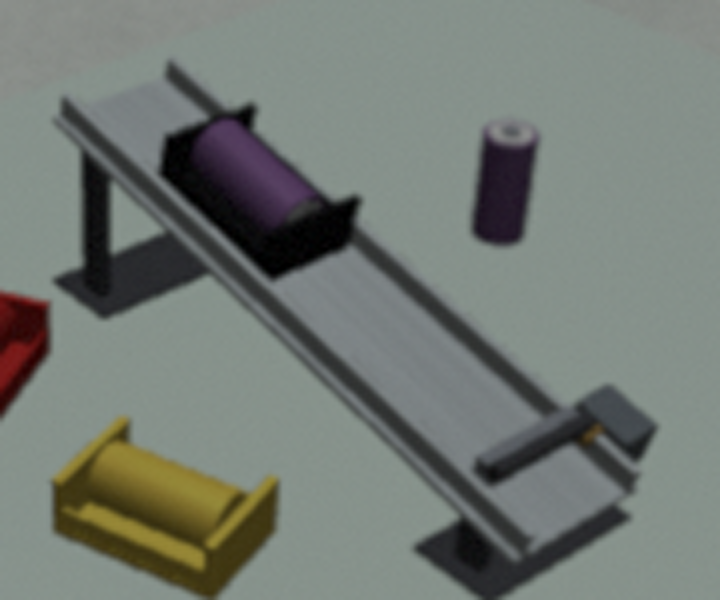

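The scene crop shows the same carrier seated between the guides, with the stop clear. Next I'll move above the spot behind the uphill wall.

arm_command:
  targets:
    - [-32,-35,5,-4,0.15]
    - [-64,-70,10,-8,0.15]
    - [-96,-105,15,-12,0.15]
    - [-128,-140,20,-16,0.15]
    - [-160,-174,25,-19.2,0.15]

```text
t: 0.75
eef_pos: [308.0, 364.7, 189.5]
tcp_rot: [3.141, 0.0, 3.122]
ft_force: [1.4, -0.7, -0.8]
opening: 0.639
grip_force: 0.0
```

```bash
cat >> h.py <<'E'
def rep(x,h=12):
    s=env.state(); R=Ro.from_euler("xyz",s["tcp_rot"]).as_matrix(); p=CO+CR@np.array([x,0,0])+[0,0,h]
    print("t",s["t"],"pos",s["eef_pos"].round(1),"yaw",np.degrees(s["tcp_rot"][2]).round(2),"F",s["ft_force"].round(2),"open",round(s["opening"],3))
    print("chute",(CR.T@(s["eef_pos"]-CO)).round(1),"shift to",x,(R.T@(p-s["eef_pos"])).round(1),"1mm downhill in tool",(R.T@CR[:,0]).round(3))
E
python3 -c "
from h import *
rep(-145,50)"
```

```text
t 0.75 pos [308.  364.7 189.5] yaw 178.89 F [ 1.38 -0.73 -0.85] open 0.639
chute [-255.6  213.7   71.8] shift to -145 [ -92.4 -214.1   43.3] 1mm downhill in tool [-0.978 -0.004  0.209]
```

arm_command:
  targets:
    - [-18,-43,4,0,0.15]
    - [-37,-86,8,0,0.15]
    - [-55,-128,12,0,0.15]
    - [-74,-171,16,0,0.15]
    - [-92,-213,20,0,0.15]

```text
t: 1.25
eef_pos: [395.4, 149.6, 169.7]
tcp_rot: [3.141, 0.001, 3.119]
ft_force: [0.8, 1.1, -0.0]
opening: 0.218
grip_force: 0.0
```

arm_command:
  targets:
    - [0,0,0,0,0.15]
    - [0,0,0,0,0.15]

```text
t: 1.45
eef_pos: [395.2, 150.6, 169.6]
tcp_rot: [3.141, -0.0, 3.116]
ft_force: [-0.2, 0.3, 0.2]
opening: 0.154
grip_force: 0.0
```

```bash
python3 - <<'E'
from h import *
rep(-145,12)
c=cam("top"); d=cam("scene")
a=cv2.resize(c["frame"][180:380,130:300],None,fx=2.2,fy=2.2); b=cv2.resize(d["frame"][60:260,270:470],(440,440))
cv2.imwrite("pics/p3.png",np.hstack([a,b])[:,:,::-1])
E
```

```text
t 1.45 pos [395.2 150.6 169.6] yaw 178.53 F [-0.23  0.29  0.22] open 0.154
chute [-161.3    1.7   71.6] shift to -145 [-1.  -1.7 61.4] 1mm downhill in tool [-0.978  0.003  0.208]
```

View pics/p3.png

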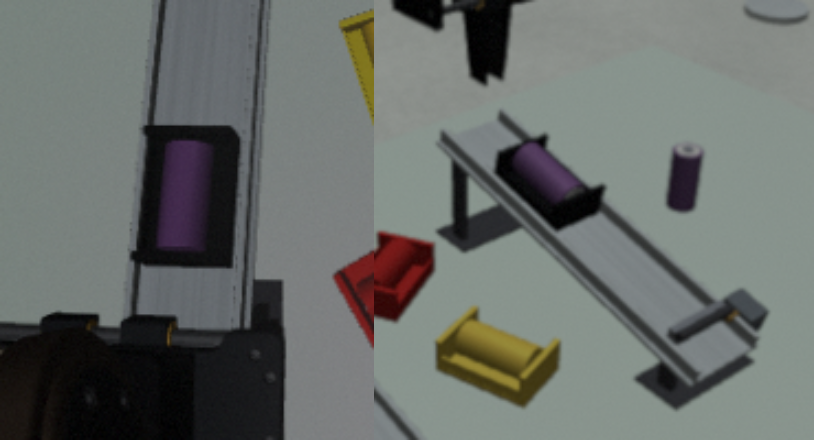

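The picture shows the fingers hanging uphill of the carrier and clear of its wall, at about (318,97) in the scene image. I'll lower in, slowly at the end.

arm_command:
  targets:
    - [-1,-2,20,0,0.15]
    - [-1,-2,38,0,0.15]
    - [-1,-2,50,0,0.15]
    - [-1,-2,56,0,0.15]
    - [-1,-2,60,0,0.15]

```text
t: 2.05
eef_pos: [395.6, 150.3, 109.4]
tcp_rot: [3.142, -0.0, 3.121]
ft_force: [0.8, -0.1, -0.7]
opening: 0.153
grip_force: 0.0
```

```bash
python3 - <<'E'
from h import *
rep(-145,12)
c=cam("top"); d=cam("scene")
print("tip proj",proj(c,env.state()["eef_pos"]),proj(d,env.state()["eef_pos"]))
a=cv2.resize(c["frame"][240:380,150:290],(440,440)); b=cv2.resize(d["frame"][90:190,280:380],(440,440))
cv2.imwrite("pics/p4.png",np.hstack([a,b])[:,:,::-1][:, :800])
E
```

```text
t 2.05 pos [395.6 150.3 109.4] yaw 178.81 F [ 0.78 -0.13 -0.65] open 0.153
chute [-148.4    1.4   12.8] shift to -145 [-0.7 -1.4  1.2] 1mm downhill in tool [-0.978 -0.002  0.208]
tip proj [214.35389501 331.24055554] [320.33333961 119.9928735 ]
```

View pics/p4.png

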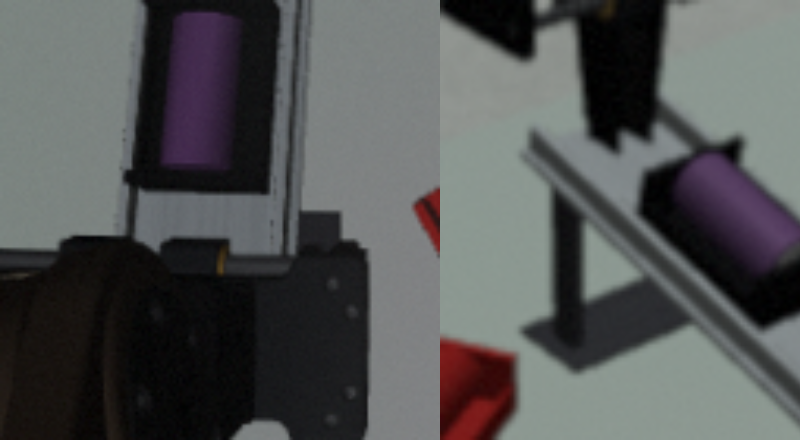

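The fingers are in the channel, behind the uphill wall and clear of the guides. I'll push along the slope.

arm_command:
  targets:
    - [-6,-1,1.3,0,0.15]
    - [-12,-1,2.6,0,0.15]
    - [-17,-1,3.6,0,0.15]
    - [-21,-1,4.5,0,0.15]
    - [-24,-1,5.1,0,0.15]

```text
t: 2.65
eef_pos: [420.4, 147.8, 104.5]
tcp_rot: [3.141, 0.0, 3.119]
ft_force: [0.1, 0.6, -0.2]
opening: 0.15
grip_force: 0.0
```

arm_command:
  targets:
    - [-3,0,0.6,0,0.15]
    - [-6,0,1.3,0,0.15]
    - [-9,0,1.9,0,0.15]
    - [-13,0,2.8,0,0.15]
    - [-17,0,3.6,0,0.15]

```text
t: 3.15
eef_pos: [437.0, 147.4, 100.9]
tcp_rot: [3.142, -0.0, 3.119]
ft_force: [-1.6, 0.1, 1.5]
opening: 0.151
grip_force: 0.7
```

arm_command:
  targets:
    - [-4,0,0.9,0,0.15]
    - [-8,0,1.7,0,0.15]
    - [-12,0,2.6,0,0.15]
    - [-16,0,3.4,0,0.15]
    - [-20,0,4.3,0,0.15]

```text
t: 3.65
eef_pos: [457.2, 147.0, 96.6]
tcp_rot: [3.142, 0.0, 3.119]
ft_force: [-1.2, 0.1, 0.2]
opening: 0.153
grip_force: 0.7
```

```bash
python3 - <<'E'
from h import *
rep(34,12)
c=cam("top"); d=cam("scene")
a=cv2.resize(c["frame"][180:340,140:300],(400,400)); b=cv2.resize(d["frame"][90:250,290:450],(400,400))
cv2.imwrite("pics/p5.png",np.hstack([a,b])[:,:,::-1])
E
```

```text
t 3.65 pos [457.2 147.   96.6] yaw 178.7 F [-1.24  0.06  0.2 ] open 0.153
chute [-85.4  -0.5  13. ] shift to 34 [-114.1    0.4   25.6] 1mm downhill in tool [-0.978 -0.     0.208]
```

View pics/p5.png

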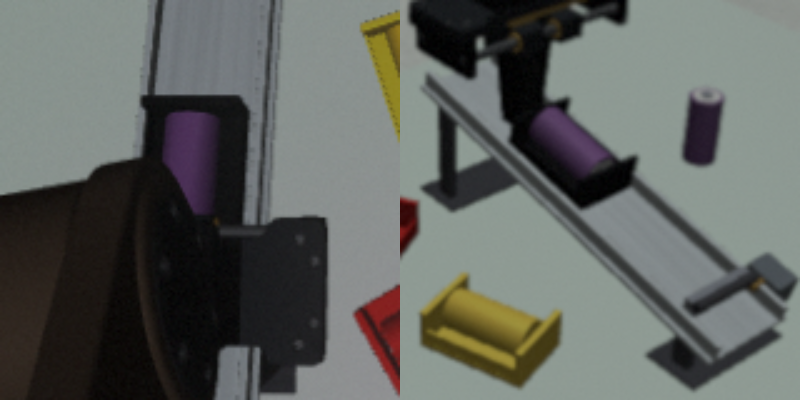

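The carrier is moving squarely with the fingers: its front wall went from row 238 to about row 219, with roughly 118 mm to go. I'll keep pushing.

arm_command:
  targets:
    - [-4,0,0.9,0,0.15]
    - [-8,0,1.7,0,0.15]
    - [-12,0,2.6,0,0.15]
    - [-16,0,3.4,0,0.15]
    - [-20,0,4.3,0,0.15]

```text
t: 4.25
eef_pos: [477.2, 146.5, 92.2]
tcp_rot: [3.142, -0.0, 3.119]
ft_force: [-1.3, -0.6, -0.2]
opening: 0.148
grip_force: 0.7
```

arm_command:
  targets:
    - [-4,0,0.9,0,0.15]
    - [-8,0,1.7,0,0.15]
    - [-12,0,2.6,0,0.15]
    - [-16,0,3.4,0,0.15]
    - [-20,0,4.3,0,0.15]

```text
t: 4.75
eef_pos: [497.2, 146.1, 87.9]
tcp_rot: [3.142, -0.0, 3.119]
ft_force: [-0.9, 0.3, 1.6]
opening: 0.147
grip_force: 0.8
```

arm_command:
  targets:
    - [-4,0,0.9,0,0.15]
    - [-8,0,1.7,0,0.15]
    - [-12,0,2.6,0,0.15]
    - [-16,0,3.4,0,0.15]
    - [-20,0,4.3,0,0.15]

```text
t: 5.25
eef_pos: [517.2, 145.6, 83.7]
tcp_rot: [3.142, 0.0, 3.119]
ft_force: [-1.7, -0.3, 1.1]
opening: 0.149
grip_force: 0.9
```

arm_command:
  targets:
    - [-4,0,0.9,0,0.15]
    - [-8,0,1.7,0,0.15]
    - [-12,0,2.6,0,0.15]
    - [-16,0,3.4,0,0.15]
    - [-20,0,4.3,0,0.15]

```text
t: 5.75
eef_pos: [537.2, 145.2, 79.4]
tcp_rot: [3.142, 0.0, 3.119]
ft_force: [-1.8, 0.3, 2.7]
opening: 0.151
grip_force: 1.1
```

```bash
python3 - <<'E'
from h import *
rep(34,12)
c=cam("top"); d=cam("scene")
a=cv2.resize(c["frame"][110:270,150:310],(400,400)); b=cv2.resize(d["frame"][130:250,340:460],(400,400))
cv2.imwrite("pics/p6.png",np.hstack([a,b])[:,:,::-1])
E
```

```text
t 5.75 pos [537.2 145.2  79.4] yaw 178.7 F [-1.76  0.25  2.73] open 0.151
chute [-3.6 -0.5 12.9] shift to 34 [-34.1   0.4   8.5] 1mm downhill in tool [-0.978 -0.     0.208]
```

View pics/p6.png

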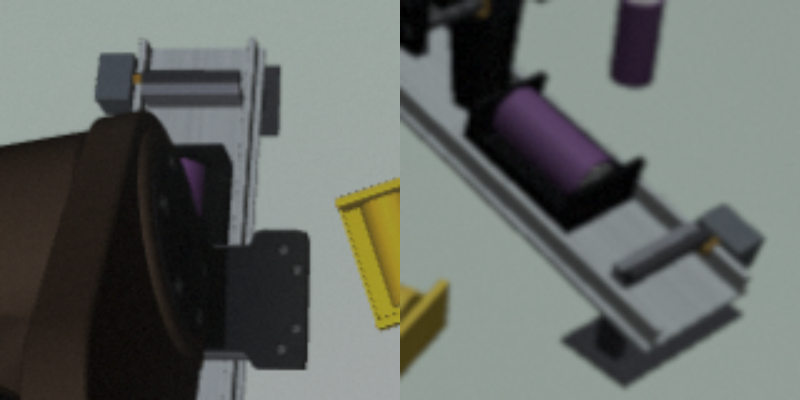

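The front wall's top is at about (223,169), the stop's front is at row 152, and about 35 mm remains. I'll slow down for the contact.

arm_command:
  targets:
    - [-4,0,0.9,0,0.15]
    - [-8,0,1.7,0,0.15]
    - [-12,0,2.6,0,0.15]
    - [-15,0,3.2,0,0.15]
    - [-18,0,3.8,0,0.15]

```text
t: 6.35
eef_pos: [555.1, 144.7, 75.5]
tcp_rot: [3.142, -0.0, 3.119]
ft_force: [-2.1, -0.4, 0.0]
opening: 0.148
grip_force: 0.6
```

arm_command:
  targets:
    - [-2,0,0.4,0,0.15]
    - [-4,0,0.9,0,0.15]
    - [-6,0,1.3,0,0.15]
    - [-7.5,0,1.6,0,0.15]
    - [-9,0,1.9,0,0.15]

```text
t: 6.85
eef_pos: [563.9, 144.6, 73.7]
tcp_rot: [3.142, 0.0, 3.119]
ft_force: [-1.3, 0.2, -0.5]
opening: 0.15
grip_force: 0.5
```

arm_command:
  targets:
    - [-1,0,0.2,0,0.15]
    - [-2,0,0.4,0,0.15]
    - [-3,0,0.6,0,0.15]

```text
t: 7.15
eef_pos: [566.9, 144.5, 73.1]
tcp_rot: [3.142, 0.0, 3.119]
ft_force: [-1.4, 0.8, -0.2]
opening: 0.152
grip_force: 0.4
```

arm_command:
  targets:
    - [-1,0,0.2,0,0.15]
    - [-2,0,0.4,0,0.15]

```text
t: 7.35
eef_pos: [568.9, 144.5, 72.7]
tcp_rot: [3.142, 0.0, 3.119]
ft_force: [-1.7, -0.6, -0.3]
opening: 0.149
grip_force: 0.4
```

Force is still around 1–2 N, so it hasn't reached the stop. I'll creep on at 10 mm/s.

arm_command:
  targets:
    - [-1,0,0.2,0,0.15]
    - [-2,0,0.4,0,0.15]

```text
t: 7.55
eef_pos: [570.9, 144.4, 72.3]
tcp_rot: [3.142, 0.0, 3.119]
ft_force: [-0.6, -0.1, 0.7]
opening: 0.15
grip_force: 0.4
```

arm_command:
  targets:
    - [-1,0,0.2,0,0.15]
    - [-2,0,0.4,0,0.15]

```text
t: 7.75
eef_pos: [572.9, 144.4, 71.9]
tcp_rot: [3.142, 0.0, 3.119]
ft_force: [-0.4, -0.2, -0.1]
opening: 0.148
grip_force: 0.4
```

```bash
python3 - <<'E'
from h import *
rep(34,12)
c=cam("top"); d=cam("scene")
a=cv2.resize(c["frame"][110:210,180:280],(400,400)); b=cv2.resize(d["frame"][150:250,360:460],(400,400))
cv2.imwrite("pics/p7.png",np.hstack([a,b])[:,:,::-1])
E
```

```text
t 7.75 pos [572.9 144.4  71.9] yaw 178.7 F [-0.39 -0.15 -0.09] open 0.148
chute [32.9 -0.4 13.1] shift to 34 [1.7 0.4 1. ] 1mm downhill in tool [-0.978 -0.     0.208]
```

View pics/p7.png

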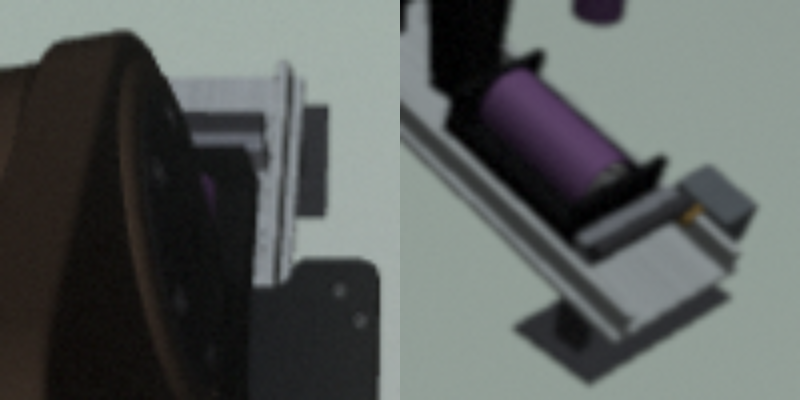

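The front wall is now almost at the stop, at about (242,146) in the top view. I'll creep on until the force rises.

arm_command:
  targets:
    - [-1,0,0.2,0,0.15]
    - [-2,0,0.4,0,0.15]

```text
t: 8.05
eef_pos: [574.9, 144.3, 71.5]
tcp_rot: [3.142, -0.0, 3.119]
ft_force: [-1.4, -0.5, -0.8]
opening: 0.147
grip_force: 0.4
```

arm_command:
  targets:
    - [-1,0,0.2,0,0.15]
    - [-2,0,0.4,0,0.15]

```text
t: 8.25
eef_pos: [576.9, 144.3, 71.1]
tcp_rot: [3.141, 0.0, 3.119]
ft_force: [-0.5, 0.2, -1.3]
opening: 0.147
grip_force: 0.4
```

arm_command:
  targets:
    - [-1,0,0.2,0,0.15]
    - [-2,0,0.4,0,0.15]

```text
t: 8.45
eef_pos: [577.5, 144.3, 70.7]
tcp_rot: [-3.141, -0.003, 3.119]
ft_force: [-10.1, 0.5, 9.1]
opening: 0.152
grip_force: 6.4
```

arm_command:
  targets:
    - [-1,0,0.2,0,0.15]
    - [-2,0,0.4,0,0.15]

```text
t: 8.65
eef_pos: [577.8, 144.3, 70.6]
tcp_rot: [-3.141, -0.007, 3.119]
ft_force: [-20.5, 0.4, 17.3]
opening: 0.149
grip_force: 11.8
```

The force rose to 10 and then 20 N with the TCP halted, so the carrier is against the stop. I'll back off gently uphill.

arm_command:
  targets:
    - [1,0,-0.2,0,0.15]
    - [2,0,-0.4,0,0.15]
    - [4,0,-0.9,0,0.15]
    - [7,0,-1.5,0,0.15]
    - [14,0,-3,0,0.15]

```text
t: 9.15
eef_pos: [567.1, 144.5, 73.4]
tcp_rot: [3.141, 0.001, 3.119]
ft_force: [-0.7, -0.3, 0.9]
opening: 0.15
grip_force: 0.0
```

arm_command:
  targets:
    - [18,0,-4,0,0.15]
    - [40,0,-9,0,0.15]
    - [65,0,-15,0,0.15]
    - [90,0,-35,0,0.15]
    - [110,0,-60,0,0.15]

```text
t: 9.65
eef_pos: [454.9, 146.8, 133.3]
tcp_rot: [-3.141, -0.002, 3.119]
ft_force: [0.1, 0.4, 1.2]
opening: 0.149
grip_force: 0.0
```

arm_command:
  targets:
    - [15,0,-30,0,0.15]
    - [30,40,-50,0,0.15]
    - [35,80,-65,0,0.15]
    - [35,125,-70,0,0.15]
    - [35,170,-70,0,0.15]

```text
t: 10.15
eef_pos: [425.6, 319.5, 204.8]
tcp_rot: [3.14, 0.003, 3.119]
ft_force: [0.8, 0.3, 0.0]
opening: 0.147
grip_force: 0.0
```

arm_command:
  targets:
    - [0,45,0,0,0.15]
    - [0,90,0,0,0.15]
    - [0,120,0,0,0.15]
    - [0,120,0,0,0.15]

```text
t: 10.55
eef_pos: [427.8, 440.7, 202.8]
tcp_rot: [3.141, 0.0, 3.122]
ft_force: [-0.9, -0.2, -0.2]
opening: 0.149
grip_force: 0.0
```

```bash
python3 - <<'E'
from h import *
rep(34,12)
c=cam("top"); d=cam("scene")
a=cv2.resize(c["frame"][110:270,160:320],(400,400)); b=cv2.resize(d["frame"][150:250,360:460],(400,400))
cv2.imwrite("pics/p8.png",np.hstack([a,b])[:,:,::-1])
pm=((c["frame"][:,:,2].astype(int)-c["frame"][:,:,1]>25)*255).astype(np.uint8)
n,l,st,ce=cv2.connectedComponentsWithStats(pm)
for i in range(1,n):
    if st[i,4]>60: print("purple",st[i],ce[i],inch(c,*ce[i],34).round(1))
E
```

```text
t 10.55 pos [427.8 440.7 202.8] yaw 178.86 F [-0.94 -0.23 -0.18] open 0.149
chute [-142.9  292.4  109.4] shift to 34 [-149.3 -293.   131.7] 1mm downhill in tool [-0.978 -0.003  0.209]
purple [212 150  18  41 519] [219.81695568 170.15799615] [91.9  7.2 34. ]
purple [409 225  10  41 238] [413.32352941 245.84453782] [ -26.  -284.1   34. ]
purple [421 224  10  41 229] [425.80786026 244.77729258] [ -24.3 -302.5   34. ]
purple [433 224  11  41 239] [438.16736402 243.82845188] [ -22.9 -320.8   34. ]
```

View pics/p8.png

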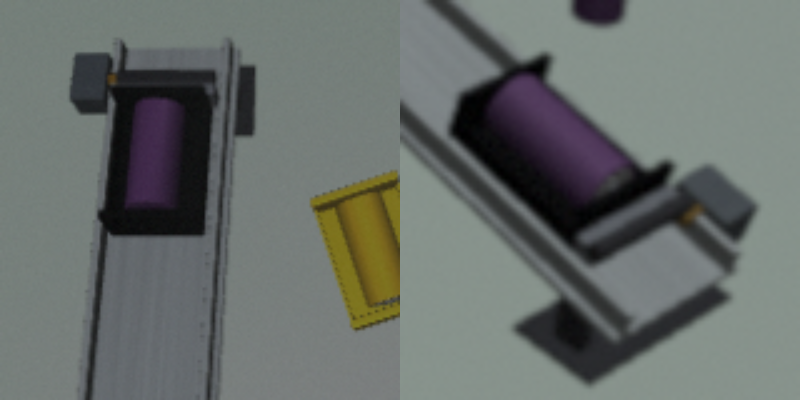

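The carrier sits flat in its channel against the stop: its cell centroid is at (220,170), which is x ≈ 92 in the chute against a nominal 90. The three-cell carrier hasn't moved, and the arm is clear.

```bash
python3 -c "
from cell import env
print(env.job_done())"
```

```text
the job is handed in; nothing more can be done
None
```

The one-cell carrier was pushed down its chute and rests against the escapement stop, with the three-cell carrier untouched and the arm backed clear; the job is handed in at about 10.6 s of the 32 s allowed.

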